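# Tug-test the bonded oblong stone

### The arm

A 6-joint arm with a two-finger parallel gripper is mounted at the origin on the work surface. World frame = base frame: x ahead of the robot, y to its left, z up, the work surface at z = 0. Lengths are in mm, angles in rad, forces in N, time in s.
With the tool pointing down it reaches from about 300 to 775 mm from the base axis. Payload 14.6 kg.
Tool frame: the origin (TCP) lies midway between the tips of the shut fingers; the grasp point (between the pads) lies behind it (manip.grip_depth is the z of the grasp point in the tool frame, in mm); z points along the fingers, y is the line along which they close (so a half turn about z gives the same grasp; the last joint's range is limited). The gripper opens to 94 mm and grips with 3 to 60 N. Pads are 16 mm wide; open, the fingers measure 119 mm over their backs; the gripper's body (75 mm by 177 mm) begins 78 mm behind the grasp point.
Start: joints at [1.199, 0.3, 1.521, -0, 1.321, -0.067], TCP at [165.054, 524.639, 205.446] pointing down, gripper open.
Joint ranges: [-3.03, 3.03], [-0.79, 2.21], [0.23, 2.52], [-1.04, 4.18], [0, 3.07], [-2.55, 2.55]. Speed limits (rad/s): [2.22, 2.22, 2.57, 3.14, 3.14, 3.14].

### API

Orientations are given as [roll, pitch, yaw] about the fixed x, y, z axes, in that order (R = Rz(yaw) Ry(pitch) Rx(roll)).
In Python, from cell import manip gives the robot as it stands.
- The arm moves only by the shell command python3 nudge.py 'ROWS' [OPENING] [FORCE]. ROWS is a JSON list of rows, 1 to 5 of them, each of 6 numbers: dx, dy, dz in a scale on which 1.0 is 30 cm, then a rotation vector rx, ry, rz in parts of the range, where 1.0 means 4 rad; each row is the pose to reach, as a shift and turn from the pose commanded when the command began, along the tool's axes at that moment; what a row does not reach only later rows make up. A row lasts 1/10 s, in which the tool goes at most 50 mm and 0.15 rad, less where a joint would pass 70% of its speed; a pose out of reach is approached as far as the arm can. OPENING is the finger opening in mm, set as the command begins (- or left out keeps the last). The fingers move at their own pace and stop on an object; FORCE is the grip in N (left out, the last holds). Time passes only in rows, so rows that do not move let the fingers close. It prints the time, the measured TCP pose, the force, the opening and the grip force at its end. Input that does not fit is refused with a message, and nothing moves.
- manip.read_state(): the state, without advancing time (a new reading comes with each control period).
- manip.camera(name): name is "side" or "top"; returns (picture, depth): 480x640x3 uint8, red, green, blue; 480x640 float32, mm along the optical axis (not along the pixel's ray), 0 where there is no reading.
- manip.camera_info(name): a dict with "K" (3x3 intrinsics, pixels), "rvec" (rotation vector, rad) and "tvec" (3), from world to camera coordinates, as OpenCV has them. Camera axes: x right, y down, z forward; pixel columns grow to the right and rows downward; lengths in mm; the calibration is good to about 2 mm. A picture is of the moment at which its call begins. camera_info takes no time and is no camera call.
- manip.sign_off(): hands the job in; it is judged then, once.
The state is a dict: "clock": time; "joints": joint angles; "qd": joint speeds; "effort": joint torques, N m; "eef_pos": TCP position; "eef_rot": TCP orientation; "wrist_force": force on the tool from outside, world axes, zero at the start; "moment": the same for the moment, N m; "finger_gap": finger opening in mm; "finger_force": force on a finger pad.
Only numpy, scipy, OpenCV 4.12 (cv2) and the standard library are available. Lean on these libraries where they do the work, as an engineer would, in place of code of your own. Each camera call takes 0.05 s, during which the arm holds its last target. There are 200 camera calls.

### The job

Before the oblong stone goes to the polishing wheel, prove that its bond to the brass dop holds: grip that stone and pull it straight up, steadily and without a jerk, against its sprung stand until it has risen about 24 mm (a pull of about 16 N), never beyond 34 mm, and hold it there for a good second. Then ease it all the way back down before letting go, so that the spring does not snap it down; leave the round and the square stone alone.

Things in the scene. Friction and masses are not known exactly. Their poses are not given: they have to be found in the camera images.
- stone_oblong: The stone to test: pale block 44 x 22 mm, 22 mm high, bonded on an upright brass rod (10 mm thick, 20 mm just under the stone) in a fixed round grey stand 72 mm wide; collar and stand below reach 54 mm above the table. It moves only straight up and down. Origin: centre of its underside, 88 mm above the table at rest; z is up, x along the 44 mm side, y across the 22 mm side.
- collar_oblong (a point): Centre of the top of the steel collar (32 mm across) that rises with the oblong stone: 54 mm above the table at rest. Wanted rise 24 mm, hard stop at 45 mm. Spring and weight pull down with about 4 N at first plus 0.5 N per mm of rise (16 N at 24 mm, 21 N at 34 mm). A black ring on the steel sleeve below the collar is fully out of the stand at about 22 mm.
- stone_round: Bystander: round stone, 32 mm across, 22 mm high, same material and same kind of stand. Origin: centre of its underside, 88 mm above the table at rest; z is up.
- stone_square: Bystander: square stone, 28 x 28 mm, 22 mm high, same material and same kind of stand. Origin: centre of its underside, 88 mm above the table at rest; z is up. The three stands are at least 140 mm apart; things lying between them are lower than 55 mm.

How it is judged:
By the outcome, as a careful person would: the job done as asked, in the order asked, and still so for the second after the job is handed in, with the robot touching nothing.
It also fails if it takes over 38 s, if anything falls off the work surface, if the arm or the gripper's body presses on something with over 40 N, if the wrist force passes 120 N, or if a joint passes its speed limit or range.

## Working session

There is one attempt and no reset: what is moved stays moved. The work goes in short steps, Python scripts to look and compute and a shell command to move; the robot and the scene stay as the last step left them, time stands still between calls to the robot, and variables do not carry over. Pictures are saved under pics/ and viewed, at most 10 in all, crops included, and the job is handed in when it is done.

```bash
ls; mkdir -p pics; python3 - <<'E'
from cell import manip
import cv2,numpy as np
print(manip.read_state(), manip.grip_depth)
for n in("side","top"):
    p,d=manip.camera(n); cv2.imwrite(f"pics/{n}0.png",p[:,:,::-1]); np.save(f"pics/{n}0.npy",d)
    print(n,manip.camera_info(n))
E
```

```text
cell.py
nudge.py
pics
{'clock': 0.0, 'joints': array([ 1.19938915e+00,  3.00498150e-01,  1.52154149e+00, -3.82371100e-06,
        1.32069562e+00, -6.66017825e-02]), 'qd': array([-7.68684573e-05,  4.03854465e-04, -7.85919865e-04, -8.08047000e-04,
        1.25084509e-04,  1.84703438e-04]), 'effort': array([ 3.54215872e-04, -5.31813455e+01, -3.52737665e+01,  7.08123785e-02,
        2.44895130e-02, -9.20111074e-05]), 'eef_pos': array([164.97441943, 524.41688632, 204.88823807]), 'eef_rot': array([-3.14045233e+00, -7.23479442e-05,  2.83678817e+00]), 'wrist_force': array([-0.68492904,  0.31555578,  0.34602422]), 'moment': array([ 0.00104709, -0.00342193, -0.0325776 ]), 'finger_force': 0.0, 'finger_gap': 94.0979589510045} -18.8
side {'K': array([[529.02941437,   0.        , 315.4728707 ],
       [  0.        , 529.02941437, 241.96021485],
       [  0.        ,   0.        ,   1.        ]]), 'rvec': array([ 2.09895302, -0.5357507 ,  0.31238314]), 'tvec': array([-476.51979919,  250.33327942,  734.40508117])}
top {'K': array([[624.31573862,   0.        , 329.16251237],
       [  0.        , 624.31573862, 240.14803471],
       [  0.        ,   0.        ,   1.        ]]), 'rvec': array([ 2.16581576, -2.13515296,  0.17504481]), 'tvec': array([ -19.43225597,  546.30767874, 1106.79021699])}
```

View pics/side0.png

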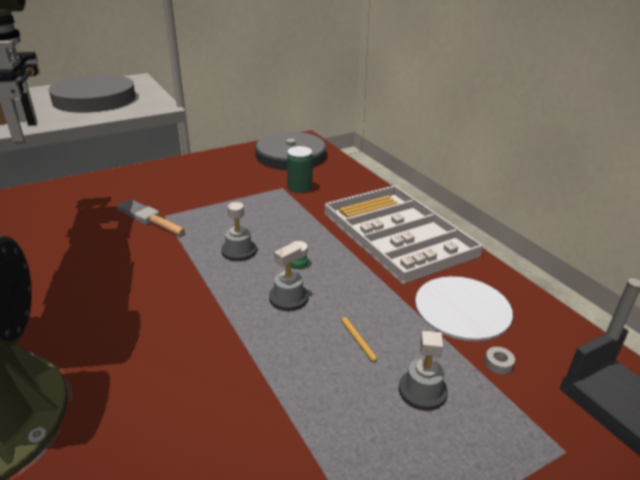

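View pics/top0.png

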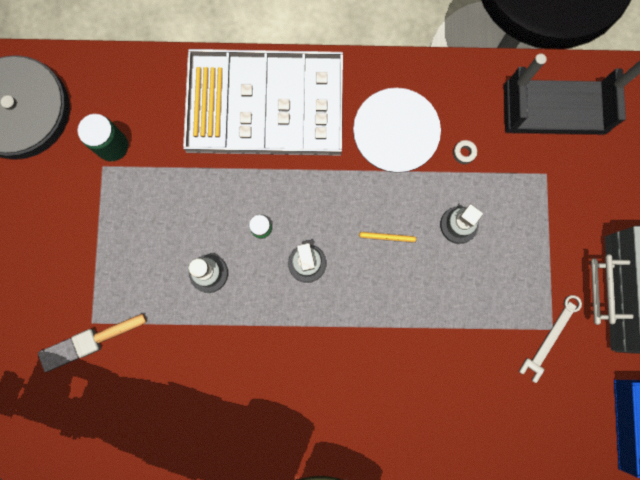

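The side view shows the oblong stone at about (288,254), the round one at (236,210) and the square one at (431,344). In the top view they are at (305,257), (202,269) and (471,215). A low green jar stands near the oblong at top (260,226).

```bash
cat > h.py <<'E'
from cell import manip
import cv2,numpy as np
def cloud(n,d,box):
    i=manip.camera_info(n);R=cv2.Rodrigues(i["rvec"])[0]
    u0,v0,u1,v1=box;v,u=np.mgrid[v0:v1,u0:u1];z=d[v0:v1,u0:u1]
    uv=np.stack([u,v,np.ones_like(u)],-1)@np.linalg.inv(i["K"]).T
    return ((uv*z[...,None])-i["tvec"])@R
def rect(P):
    r=cv2.minAreaRect(P[:,:2].astype(np.float32));return r,np.round(cv2.boxPoints(r),1).tolist()
def tri(pt,ps):
    M=[]
    for n in("top","side"):
        i=manip.camera_info(n);M.append(i["K"]@np.c_[cv2.Rodrigues(i["rvec"])[0],i["tvec"]])
    X=cv2.triangulatePoints(M[0],M[1],np.array(pt,float).T,np.array(ps,float).T);return (X[:3]/X[3]).T
E
python3 - <<'E'
from h import *
for n,boxes in(("top",dict(ob=(285,230,330,285),ro=(180,250,230,290),sq=(440,195,490,245))),("side",dict(ob=(262,230,310,310),ro=(220,195,260,260),sq=(400,325,450,405)))):
    d=np.load(f"pics/{n}0.npy");p=cv2.imread(f"pics/{n}0.png")
    for k,b in boxes.items():
        W=cloud(n,d,b);c=p[b[1]:b[3],b[0]:b[2]]
        m=(W[...,2]>80)&(W[...,2]<125)&(d[b[1]:b[3],b[0]:b[2]]>0)
        P=W[m];t=P[P[:,2]>np.percentile(P[:,2],90)-6]
        print(n,k,len(P),"ztop",np.percentile(P[:,2],[5,50,90,98]).round(1),rect(t))
        if k=="ob":
            g=(c.min(2)>125).astype(np.uint8);v,u=np.nonzero(m);print("px centroid of top",(u.mean()+b[0]).round(1),(v.mean()+b[1]).round(1))
big=[cv2.resize(cv2.imread("pics/top0.png")[225:290,240:330],None,fx=6,fy=6,interpolation=2),cv2.resize(cv2.imread("pics/side0.png")[230:315,258:328],None,fx=5,fy=5,interpolation=2)]
h=max(x.shape[0] for x in big);big=[cv2.copyMakeBorder(x,0,h-x.shape[0],0,0,0) for x in big];o=cv2.hstack if 0 else np.hstack
im=o(big);im=im[:, :];cv2.imwrite("pics/c1.png",cv2.resize(im,None,fx=.88,fy=.88));print(im.shape)
E
```

```text
top ob 338 ztop [105.7 109.5 112.1 113.2] (((506.63092041015625, 29.17966079711914), (43.716697692871094, 21.997089385986328), 13.834345817565918), [[482.79998779296875, 34.599998474121094], [488.0, 13.300000190734863], [530.5, 23.700000762939453], [525.2000122070312, 45.099998474121094]])
px centroid of top 305.8 257.3
top ro 302 ztop [ 98.  109.4 112.5 113.9] (((485.05804443359375, 213.30838012695312), (30.46759033203125, 30.008087158203125), 22.201765060424805), [[465.29998779296875, 221.39999389648438], [476.6000061035156, 193.6999969482422], [504.79998779296875, 205.1999969482422], [493.5, 233.0]])
top sq 304 ztop [ 95.  109.3 112.2 114. ] (((584.5618896484375, -259.1403503417969), (27.97881317138672, 28.332382202148438), 51.764766693115234), [[564.7999877929688, -261.3999938964844], [587.0, -278.8999938964844], [604.2999877929688, -256.8999938964844], [582.0999755859375, -239.39999389648438]])
side ob 434 ztop [ 92.5 108.4 113.1 113.9] (((506.6424255371094, 31.93302345275879), (44.76396179199219, 24.03196144104004), 11.40538215637207), [[482.29998779296875, 39.29999923706055], [487.1000061035156, 15.699999809265137], [531.0, 24.600000381469727], [526.2000122070312, 48.099998474121094]])
px centroid of top 287.4 254.1
side ro 253 ztop [ 91.6 107.9 113.3 114.3] (((485.11077880859375, 214.99371337890625), (31.629941940307617, 29.004047393798828), 67.81146240234375), [[465.70001220703125, 205.8000030517578], [492.6000061035156, 194.89999389648438], [504.5, 224.1999969482422], [477.70001220703125, 235.10000610351562]])
side sq 529 ztop [ 93.3 110.7 112.9 113.6] (((584.93701171875, -256.22003173828125), (30.107969284057617, 28.237613677978516), 53.32405090332031), [[564.5999755859375, -259.8999938964844], [587.2999877929688, -276.70001220703125], [605.2999877929688, -252.60000610351562], [582.5999755859375, -235.6999969482422]])
(425, 890, 3)
```

View pics/c1.png

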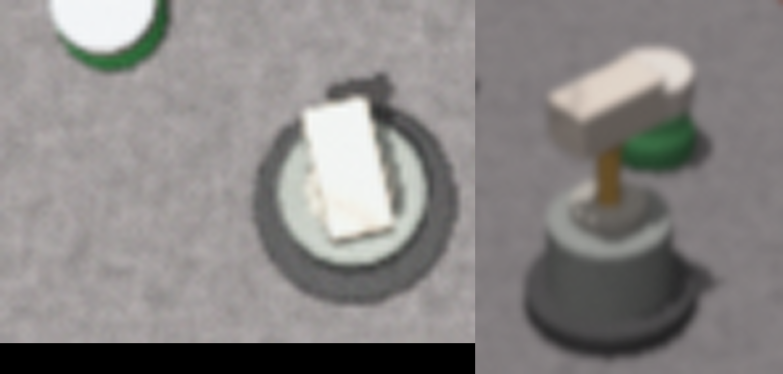

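The oblong's top is 110 mm high at (506.6, 30), measuring about 44 x 22 mm at 12.6°. Both views agree with each other and with the text. Next I work out the approach in tool axes.

```bash
cat >> h.py <<'E'
from scipy.spatial.transform import Rotation as Ro
def go(pos,yaw):
    s=manip.read_state();R=Ro.from_euler("xyz",s["eef_rot"]);T=Ro.from_euler("xyz",[np.pi,0,yaw])
    print("t",s["clock"],"shift",R.inv().apply(np.array(pos)-s["eef_pos"]).round(1),"rot",(R.inv()*T).as_rotvec().round(3),"F",s["wrist_force"].round(1),"gap",s["finger_gap"].round(1),"fz",s["finger_force"])
E
python3 -c "
from h import *
go([506.6,30,170],np.deg2rad(192.6))"
```

```text
Traceback (most recent call last):
  File "h.py", line 18, in go
    print("t",s["clock"],"shift",R.inv().apply(np.array(pos)-s["eef_pos"]).round(1),"rot",(R.inv()*T).as_rotvec().round(3),"F",s["wrist_force"].round(1),"gap",s["finger_gap"].round(1),"fz",s["finger_force"])
                                                                                                                                                               ^^^^^^^^^^^^^^^^^^^^^
AttributeError: 'float' object has no attribute 'round'
```

```bash
sed -i 's/s\["finger_gap"\].round(1)/round(s["finger_gap"],1)/' h.py
python3 -c "
from h import *
go([506.6,30,170],np.deg2rad(192.6))"
```

```text
t 0.1 shift [-474.3 -369.1   35.3] rot [-0.001 -0.    -0.525] F [-0.  -0.7  0.3] gap 94.2 fz 0.0
```

The manual's scale: shifts go in shares of 30 cm and turns go in shares of 4 rad. Converting my numbers, -155 mm / 300 = -0.5167, -120.6 mm / 300 = -0.402.

```bash
python3 nudge.py '[[-0.0667, -0.052, 0, 0, 0, 0], [-0.1667, -0.13, 0, 0, 0, 0], [-0.2833, -0.2203, 0, 0, 0, 0], [-0.4, -0.3113, 0, 0, 0, 0], [-0.5167, -0.402, 0, 0, 0, 0]]' 60
python3 nudge.py '[[-0.1167, -0.0907, 0, 0, 0, 0], [-0.2333, -0.1817, 0, 0, 0, 0], [-0.35, -0.2723, 0, 0, 0, 0], [-0.4667, -0.3633, 0, 0, 0, 0], [-0.5833, -0.454, 0, 0, 0, 0]]'
python3 nudge.py '[[-0.1167, -0.0907, 0, 0, 0, -0.025], [-0.2333, -0.1817, 0, 0, 0, -0.05], [-0.35, -0.2723, 0, 0, 0, -0.08], [-0.4333, -0.3373, 0, 0, 0, -0.1075], [-0.481, -0.3743, 0, 0, 0, -0.1313]]'
python3 nudge.py '[[0, 0, 0, 0, 0, 0], [0, 0, 0, 0, 0, 0]]'
python3 -c "
from h import *
go([506.6,30,170],np.deg2rad(192.6))"
```

```text
clock: 0.6
eef_pos: [277.2, 361.5, 205.2]
eef_rot: [-3.141, -0.0, 2.837]
wrist_force: [0.8, 0.3, 0.3]
finger_gap: 60.4
finger_force: 0.0
clock: 1.1
eef_pos: [403.4, 178.9, 205.4]
eef_rot: [-3.142, -0.0, 2.837]
wrist_force: [-0.1, 0.7, -0.1]
finger_gap: 60.3
finger_force: 0.0
clock: 1.6
eef_pos: [507.5, 28.1, 205.0]
eef_rot: [3.142, -0.001, -2.919]
wrist_force: [-0.5, 1.3, -0.4]
finger_gap: 60.0
finger_force: 0.0
clock: 1.8
eef_pos: [506.4, 30.4, 205.1]
eef_rot: [3.141, -0.001, -2.924]
wrist_force: [-0.8, -0.3, -0.4]
finger_gap: 59.9
finger_force: 0.0
t 1.8 shift [-0.2 -0.5 35.1] rot [ 0.    -0.001 -0.002] F [-0.8 -0.3 -0.4] gap 59.9 fz 0.0
```

To row units: 105 mm / 300 = 0.35, 90 mm / 300 = 0.3.

```bash
python3 nudge.py '[[0, 0, 0.0667, 0, 0, 0], [0, 0, 0.15, 0, 0, 0], [0, 0, 0.2333, 0, 0, 0], [0, 0, 0.3, 0, 0, 0], [0, 0, 0.35, 0, 0, 0]]'
python3 nudge.py '[[0, 0, 0.0333, 0, 0, 0], [0, 0, 0.06, 0, 0, 0], [0, 0, 0.0667, 0, 0, 0], [0, 0, 0.0667, 0, 0, 0]]'
python3 - <<'E'
from h import *
go([506.6,30,80],np.deg2rad(192.6))
ims=[]
for n,b in(("top",(250,200,360,310)),("side",(235,190,345,300))):
    p,d=manip.camera(n);ims.append(cv2.resize(p[b[1]:b[3],b[0]:b[2],::-1],(400,400),interpolation=2))
cv2.imwrite("pics/c2.png",np.hstack(ims))
E
```

```text
clock: 2.3
eef_pos: [505.7, 31.4, 99.3]
eef_rot: [3.141, -0.001, -2.922]
wrist_force: [0.2, 0.2, -0.0]
finger_gap: 60.0
finger_force: 0.0
clock: 2.7
eef_pos: [506.8, 30.4, 80.7]
eef_rot: [-3.142, 0.0, -2.921]
wrist_force: [-0.0, 0.3, -0.3]
finger_gap: 59.8
finger_force: 0.0
t 2.7 shift [ 0.3 -0.4  0.7] rot [-0.  0.  0.] F [-0.   0.3 -0.3] gap 59.8 fz 0.0
```

View pics/c2.png

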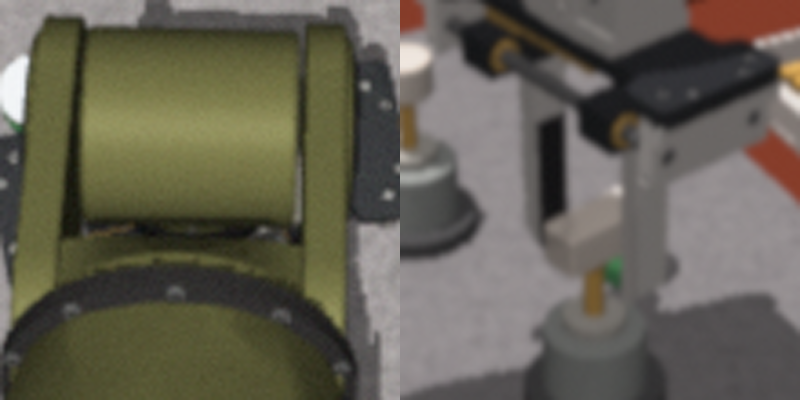

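The fingers straddle the stone with its middle between them (crop 585,235 in the side view), and the top view is hidden by the arm. Closing gently first, then firmly.

```bash
python3 nudge.py '[[0, 0, 0, 0, 0, 0], [0, 0, 0, 0, 0, 0], [0, 0, 0, 0, 0, 0], [0, 0, 0, 0, 0, 0], [0, 0, 0, 0, 0, 0]]' 10 8
python3 nudge.py '[[0, 0, 0, 0, 0, 0], [0, 0, 0, 0, 0, 0], [0, 0, 0, 0, 0, 0], [0, 0, 0, 0, 0, 0], [0, 0, 0, 0, 0, 0]]' 10 50
python3 -c "
from h import *
go([506.6,30,80],np.deg2rad(192.6))"
```

```text
clock: 3.3
eef_pos: [506.6, 30.6, 80.5]
eef_rot: [3.141, -0.0, -2.922]
wrist_force: [-2.1, 15.9, 1.1]
finger_gap: 24.8
finger_force: 8.0
clock: 3.8
eef_pos: [506.3, 31.9, 80.4]
eef_rot: [3.139, -0.0, -2.921]
wrist_force: [-2.4, 13.2, 2.6]
finger_gap: 21.7
finger_force: 49.9
t 3.8 shift [ 0.2 -1.9  0.4] rot [ 0.003 -0.     0.001] F [-2.4 13.2  2.6] gap 21.7 fz 49.94096517562866
```

To row units: 1.4 mm / 300 = 0.0047, 0.7 mm / 300 = 0.0023.

```bash
python3 nudge.py '[[0, 0.0023, 0, 0, 0, 0], [0, 0.0047, 0, 0, 0, 0], [0, 0.0047, 0, 0, 0, 0], [0, 0.0047, 0, 0, 0, 0]]'
python3 -c "
from h import *
print(manip.read_state()['moment']);go([506.6,32,80],np.deg2rad(192.6))"
```

```text
clock: 4.2
eef_pos: [506.3, 31.9, 80.4]
eef_rot: [3.141, -0.0, -2.921]
wrist_force: [-1.4, 6.1, 0.8]
finger_gap: 21.9
finger_force: 49.9
[1.12081288 0.21708044 0.29774717]
t 4.2 shift [-0.3  0.   0.4] rot [ 0.001 -0.     0.   ] F [-1.4  6.1  0.8] gap 21.9 fz 49.94673550128937
```

To row units: 1.2 mm / 300 = 0.004, 0.6 mm / 300 = 0.002.

```bash
python3 nudge.py '[[0, 0.002, 0, 0, 0, 0], [0, 0.004, 0, 0, 0, 0], [0, 0.004, 0, 0, 0, 0]]'
python3 nudge.py '[[0, 0, -0.001, 0, 0, 0], [0, 0, -0.003, 0, 0, 0], [0, 0, -0.0057, 0, 0, 0], [0, 0, -0.0087, 0, 0, 0], [0, 0, -0.012, 0, 0, 0]]'
python3 nudge.py '[[0, 0, -0.0033, 0, 0, 0], [0, 0, -0.0067, 0, 0, 0], [0, 0, -0.01, 0, 0, 0], [0, 0, -0.0133, 0, 0, 0], [0, 0, -0.0167, 0, 0, 0]]'
```

```text
clock: 4.5
eef_pos: [506.4, 31.9, 80.5]
eef_rot: [-3.14, 0.0, -2.922]
wrist_force: [0.5, -5.4, -0.5]
finger_gap: 21.6
finger_force: 49.9
clock: 5.0
eef_pos: [506.3, 31.9, 83.7]
eef_rot: [-3.14, -0.0, -2.922]
wrist_force: [3.8, -5.1, -4.9]
finger_gap: 21.8
finger_force: 49.9
clock: 5.5
eef_pos: [506.3, 31.9, 88.5]
eef_rot: [-3.14, -0.0, -2.922]
wrist_force: [4.9, -4.9, -8.4]
finger_gap: 21.6
finger_force: 49.9
```

To row units: -5 mm / 300 = -0.0167, -4 mm / 300 = -0.0133.

```bash
for i in 1 2; do python3 nudge.py '[[0, 0, -0.0033, 0, 0, 0], [0, 0, -0.0067, 0, 0, 0], [0, 0, -0.01, 0, 0, 0], [0, 0, -0.0133, 0, 0, 0], [0, 0, -0.0167, 0, 0, 0]]'; done
```

```text
clock: 6.0
eef_pos: [506.3, 31.9, 93.3]
eef_rot: [-3.14, -0.0, -2.922]
wrist_force: [5.7, -4.6, -10.5]
finger_gap: 21.8
finger_force: 49.9
clock: 6.5
eef_pos: [506.3, 31.9, 98.2]
eef_rot: [-3.14, -0.0, -2.922]
wrist_force: [6.6, -4.6, -12.9]
finger_gap: 21.4
finger_force: 49.9
```

To row units: -4.6 mm / 300 = -0.0153, -3.9 mm / 300 = -0.013.

```bash
python3 nudge.py '[[0, 0, -0.0033, 0, 0, 0], [0, 0, -0.0067, 0, 0, 0], [0, 0, -0.01, 0, 0, 0], [0, 0, -0.013, 0, 0, 0], [0, 0, -0.0153, 0, 0, 0]]'
python3 -c "
from h import *
print(manip.read_state()['eef_pos'])
for n,b in(('side',(235,190,345,300)),):
    p,d=manip.camera(n);cv2.imwrite('pics/c3.png',cv2.resize(p[b[1]:b[3],b[0]:b[2],::-1],(500,500),interpolation=2))"
```

```text
clock: 7.0
eef_pos: [506.2, 31.9, 102.5]
eef_rot: [-3.141, -0.0, -2.922]
wrist_force: [8.3, -4.8, -14.1]
finger_gap: 22.2
finger_force: 49.9
[506.24297609  31.94156958 102.54363557]
```

View pics/c3.png

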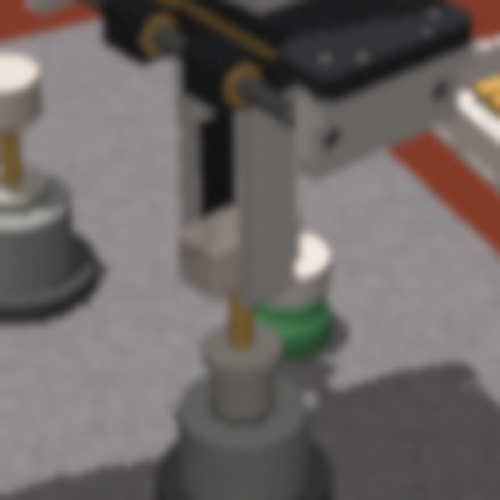

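The stone and collar have risen: the collar top is at crop (241,345), and the black ring is not yet clearly visible. I measure the true rise to check for slip.

```bash
cat > rise.py <<'E'
from h import *
def run():
    p,d=manip.camera("side");s=manip.read_state()
    print("t",s["clock"],s["eef_pos"].round(1),s["wrist_force"].round(1))
    for nm,b in(("stone",(270,222,290,258)),("collar",(276,255,300,295))):
        W=cloud("side",d,b);r=np.hypot(W[...,0]-506.5,W[...,1]-32)
        m=(r<30)&(d[b[1]:b[3],b[0]:b[2]]>0)
        if nm=="stone":
            Z=W[m][:,2];print(nm,np.percentile(Z[Z>95],[2,10,50,90,98]).round(1))
        else:
            for v in range(b[1],b[3]):
                row=W[v-b[1],285-b[0]:290-b[0]];print(v,row.mean(0).round(0).astype(int).tolist(),p[v,285:290].mean(0).round().astype(int).tolist())
    cv2.imwrite("pics/r%d.png"%int(s["clock"]*100),cv2.resize(p[235:300,255:320,::-1],(585,585),interpolation=2))
run()
E
python3 rise.py
```

```text
t 7.1 [506.3  31.9 102.6] [  7.8  -4.5 -14.4]
stone [103.9 118.2 135.  158.6 170.2]
255 [502, 25, 106] [105, 92, 79]
256 [502, 25, 103] [107, 94, 78]
257 [502, 26, 100] [108, 94, 74]
258 [504, 30, 95] [110, 92, 67]
259 [504, 30, 93] [112, 91, 60]
260 [505, 31, 90] [112, 90, 56]
261 [504, 29, 90] [110, 88, 53]
262 [504, 30, 87] [109, 87, 52]
263 [505, 31, 84] [110, 87, 53]
264 [504, 30, 83] [110, 89, 55]
265 [504, 31, 80] [111, 92, 63]
266 [504, 30, 78] [112, 99, 79]
267 [502, 27, 79] [115, 107, 96]
268 [501, 24, 79] [116, 111, 105]
269 [500, 21, 79] [115, 111, 106]
270 [499, 20, 78] [110, 106, 102]
271 [499, 19, 76] [103, 100, 96]
272 [499, 19, 74] [98, 95, 91]
273 [501, 23, 69] [94, 91, 87]
274 [500, 23, 67] [93, 90, 86]
275 [500, 22, 66] [93, 90, 86]
276 [500, 23, 62] [94, 91, 87]
277 [500, 23, 61] [94, 91, 87]
278 [500, 23, 58] [94, 91, 87]
279 [435, -110, 168] [93, 90, 87]
280 [501, 24, 53] [92, 89, 86]
281 [434, -111, 166] [87, 84, 81]
282 [500, 23, 49] [79, 77, 75]
283 [499, 21, 49] [81, 81, 79]
284 [498, 19, 49] [91, 92, 90]
285 [497, 16, 49] [96, 97, 95]
286 [496, 14, 48] [96, 97, 95]
287 [430, -119, 162] [95, 96, 94]
288 [494, 11, 47] [90, 91, 89]
289 [494, 11, 45] [84, 85, 83]
290 [494, 10, 43] [81, 82, 81]
291 [494, 11, 40] [81, 82, 80]
292 [494, 11, 38] [81, 82, 80]
293 [494, 11, 36] [81, 82, 80]
294 [494, 12, 33] [81, 82, 80]
```

The collar top is at about 77–78 mm, a rise of about 22.5 mm, which matches the TCP, so nothing slipped. Going 1.8 mm further and holding.

To row units: -1.8 mm / 300 = -0.006, -1.6 mm / 300 = -0.0053.

```bash
python3 nudge.py '[[0, 0, -0.0017, 0, 0, 0], [0, 0, -0.0037, 0, 0, 0], [0, 0, -0.0053, 0, 0, 0], [0, 0, -0.006, 0, 0, 0], [0, 0, -0.006, 0, 0, 0]]'
for i in 1 2 3; do python3 nudge.py '[[0, 0, 0, 0, 0, 0], [0, 0, 0, 0, 0, 0], [0, 0, 0, 0, 0, 0], [0, 0, 0, 0, 0, 0], [0, 0, 0, 0, 0, 0]]'; done
python3 rise.py | sed -n '1p;12,20p;28,34p'; ls pics
```

```text
clock: 7.6
eef_pos: [506.3, 32.0, 104.3]
eef_rot: [-3.141, -0.0, -2.922]
wrist_force: [8.2, -4.6, -14.8]
finger_gap: 21.3
finger_force: 49.9
clock: 8.1
eef_pos: [506.2, 32.0, 104.3]
eef_rot: [-3.141, -0.0, -2.922]
wrist_force: [8.7, -4.7, -15.1]
finger_gap: 21.4
finger_force: 49.9
clock: 8.6
eef_pos: [506.3, 31.9, 104.3]
eef_rot: [-3.141, -0.001, -2.922]
wrist_force: [9.0, -3.8, -15.8]
finger_gap: 21.7
finger_force: 49.9
clock: 9.1
eef_pos: [506.2, 31.9, 104.3]
eef_rot: [-3.141, -0.001, -2.922]
wrist_force: [7.2, -5.6, -15.7]
finger_gap: 21.5
finger_force: 49.9
t 9.15 [506.3  31.9 104.3] [  8.1  -5.  -14.1]
264 [504, 30, 83] [111, 90, 60]
265 [504, 29, 81] [112, 97, 75]
266 [503, 28, 80] [115, 106, 93]
267 [502, 25, 80] [116, 111, 104]
268 [500, 22, 81] [116, 112, 106]
269 [499, 20, 80] [112, 108, 104]
270 [499, 21, 77] [106, 102, 98]
271 [499, 20, 76] [99, 96, 92]
272 [499, 21, 73] [95, 92, 88]
280 [501, 24, 53] [88, 85, 81]
281 [500, 22, 52] [73, 71, 69]
282 [500, 23, 49] [63, 62, 61]
283 [499, 21, 49] [76, 76, 75]
284 [498, 18, 49] [90, 91, 89]
285 [497, 16, 49] [96, 96, 94]
286 [495, 13, 49] [97, 98, 95]
c1.png
c2.png
c3.png
r710.png
r915.png
side0.npy
side0.png
top0.npy
top0.png
```

View pics/r915.png

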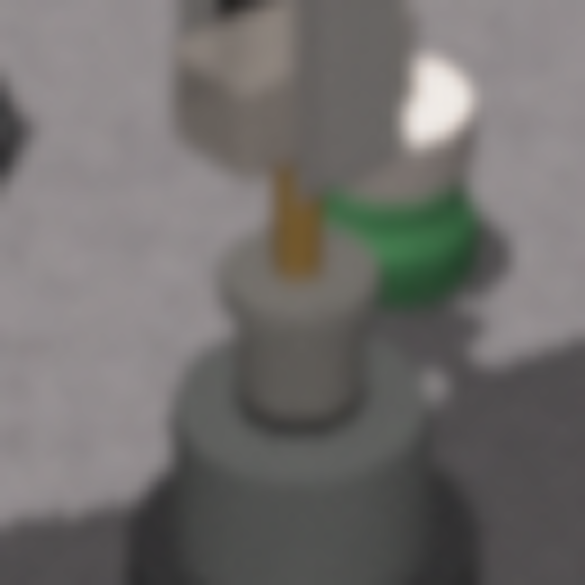

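The black ring shows at the stand's mouth (300,420), so the rise is about 24 mm, and it has been held for more than 1.5 s. Easing down now; the total commanded lift was 25.0 mm.

To row units: 3.6 mm / 300 = 0.012, 2.6 mm / 300 = 0.0087.

```bash
python3 nudge.py '[[0, 0, 0.001, 0, 0, 0], [0, 0, 0.003, 0, 0, 0], [0, 0, 0.0057, 0, 0, 0], [0, 0, 0.0087, 0, 0, 0], [0, 0, 0.012, 0, 0, 0]]'
for i in 1 2 3; do python3 nudge.py '[[0, 0, 0.0033, 0, 0, 0], [0, 0, 0.0067, 0, 0, 0], [0, 0, 0.01, 0, 0, 0], [0, 0, 0.0133, 0, 0, 0], [0, 0, 0.0167, 0, 0, 0]]'|grep -v finger; done
python3 nudge.py '[[0, 0, 0.0033, 0, 0, 0], [0, 0, 0.0067, 0, 0, 0], [0, 0, 0.0097, 0, 0, 0], [0, 0, 0.0123, 0, 0, 0], [0, 0, 0.0147, 0, 0, 0]]'
```

```text
clock: 9.65
eef_pos: [506.3, 32.0, 100.8]
eef_rot: [-3.141, -0.0, -2.922]
wrist_force: [8.1, -3.7, -13.3]
finger_gap: 21.6
finger_force: 49.9
clock: 10.15
eef_pos: [506.3, 32.0, 96.0]
eef_rot: [-3.14, -0.0, -2.922]
wrist_force: [5.5, -5.5, -11.2]
clock: 10.65
eef_pos: [506.3, 31.9, 91.2]
eef_rot: [-3.14, -0.0, -2.922]
wrist_force: [5.5, -4.2, -8.8]
clock: 11.15
eef_pos: [506.3, 31.9, 86.3]
eef_rot: [-3.14, -0.0, -2.922]
wrist_force: [3.4, -4.9, -6.4]
clock: 11.65
eef_pos: [506.3, 31.9, 82.1]
eef_rot: [-3.14, 0.0, -2.922]
wrist_force: [2.9, -5.5, -4.4]
finger_gap: 21.4
finger_force: 49.9
```

To row units: 2 mm / 300 = 0.0067, 1.6 mm / 300 = 0.0053.

```bash
python3 nudge.py '[[0, 0, 0.002, 0, 0, 0], [0, 0, 0.0037, 0, 0, 0], [0, 0, 0.0053, 0, 0, 0], [0, 0, 0.0067, 0, 0, 0], [0, 0, 0.0067, 0, 0, 0]]'
```

```text
clock: 12.15
eef_pos: [506.3, 32.0, 80.5]
eef_rot: [-3.14, 0.0, -2.922]
wrist_force: [1.1, -4.4, 0.4]
finger_gap: 21.6
finger_force: 50.0
```

It is back at the rest height with the downward pull gone, so it is seated. I take out the side load, relax the grip, then open and retreat.

To row units: -0.5 mm / 300 = -0.0017, 0.2 mm / 300 = 0.0007.

```bash
python3 nudge.py '[[0, -0.0017, 0.0007, 0, 0, 0], [0, -0.0017, 0.0007, 0, 0, 0], [0, -0.0017, 0.0007, 0, 0, 0]]' - 10
python3 nudge.py '[[0, 0, 0, 0, 0, 0], [0, 0, 0, 0, 0, 0], [0, 0, 0, 0, 0, 0], [0, 0, 0, 0, 0, 0], [0, 0, 0, 0, 0, 0]]' 60
python3 nudge.py '[[0, 0, -0.0333, 0, 0, 0], [0, 0, -0.1, 0, 0, 0], [0, 0, -0.1833, 0, 0, 0], [0, 0, -0.2667, 0, 0, 0], [0, 0, -0.3333, 0, 0, 0]]'
python3 nudge.py '[[0, 0, -0.0667, 0, 0, 0], [0.0833, 0.0667, -0.0833, 0, 0, 0], [0.2, 0.1533, -0.0833, 0, 0, 0], [0.3167, 0.2433, -0.0833, 0, 0, 0], [0.4333, 0.3333, -0.0833, 0, 0, 0]]'
python3 nudge.py '[[0, 0, 0, 0, 0, 0], [0, 0, 0, 0, 0, 0], [0, 0, 0, 0, 0, 0]]'
python3 - <<'E'
from h import *
p,d=manip.camera("side");b=(262,230,310,310);W=cloud("side",d,b);r=np.hypot(W[...,0]-506,W[...,1]-32)<30
Z=W[...,2][r&(W[...,2]>80)&(W[...,2]<140)];print(np.percentile(Z,[5,50,90,98]))
cv2.imwrite("pics/f.png",p[:,:,::-1])
E
```

```text
clock: 12.45
eef_pos: [506.4, 31.9, 80.4]
eef_rot: [-3.141, 0.0, -2.922]
wrist_force: [-1.2, -4.7, 3.4]
finger_gap: 22.0
finger_force: 10.0
clock: 12.95
eef_pos: [506.2, 32.3, 80.2]
eef_rot: [3.141, -0.0, -2.921]
wrist_force: [-0.3, 0.1, 0.1]
finger_gap: 57.9
finger_force: 0.0
clock: 13.45
eef_pos: [506.5, 32.3, 182.5]
eef_rot: [-3.141, 0.002, -2.921]
wrist_force: [-0.2, -0.1, -0.4]
finger_gap: 59.8
finger_force: 0.0
clock: 13.95
eef_pos: [356.0, 101.8, 205.8]
eef_rot: [3.142, 0.001, -2.922]
wrist_force: [0.6, 0.4, 0.2]
finger_gap: 60.2
finger_force: 0.0
clock: 14.25
eef_pos: [358.3, 101.3, 205.7]
eef_rot: [-3.141, 0.001, -2.922]
wrist_force: [-0.1, 1.2, 0.1]
finger_gap: 59.7
finger_force: 0.0
[ 92.54260169 108.43492182 113.07536903 113.97473038]
```

View pics/f.png

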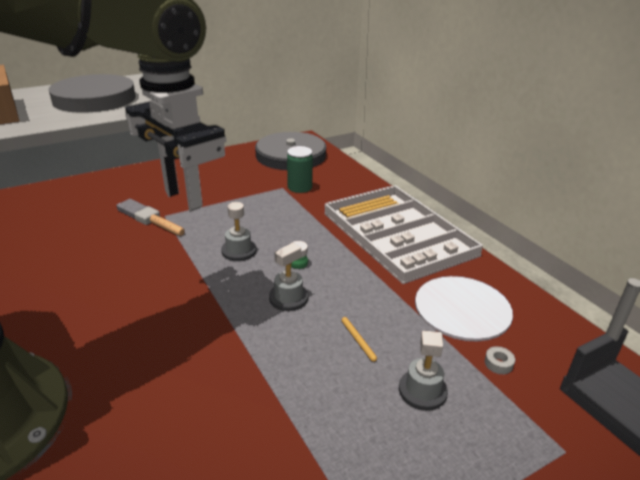

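The oblong stone (288,254) is back at its starting height, the other two stones have not moved, and the arm is clear.

```bash
python3 -c "
from cell import manip
print(manip.sign_off())"
```

```text
the job is handed in; nothing more can be done
None
```

The oblong stone's bond held: I pulled it up about 24 mm (about 15–16 N measured), held it there for over 1.5 s, eased it fully back down before letting go, left the round and square stones alone, and handed the job in at about 14 s.

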